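# Set the lay bar of the register board with its knurled wheel

## Robot

A 6-joint arm with a two-finger parallel gripper is mounted at the origin on the work surface. World frame = base frame: x ahead of the robot, y to its left, z up, the work surface at z = 0. Lengths are in m, angles in rad, forces in N, time in s.
With the tool pointing down it reaches from about 0.225 to 0.875 m from the base axis. Payload 3.4 kg.
Tool frame: the origin (TCP) lies midway between the tips of the shut fingers; the grasp point (between the pads) lies 19 mm behind it (manip.pinch_z is the distance from the TCP to the grasp point, in m); z points along the fingers, y is the line along which they close (so a half turn about z gives the same grasp; the last joint's range is limited). The gripper opens to 85 mm and grips with 20 to 120 N. Pads are 22 mm wide; open, the fingers measure 114 mm over their backs; the gripper's body (76 mm by 85 mm) begins 54 mm behind the grasp point. The pads swing forward as they close: fully open they stand 13 mm farther back than shut.
Start: joints at [1.229, 0.276, 1.505, -0, 1.361, -0.121], TCP at [0.126, 0.561, 0.231] pointing down, gripper open.
Joint ranges: [-2.89, 2.89], [-0.75, 2.08], [0.22, 2.7], [-1.18, 4.32], [0.11, 2.71], [-2.7, 2.7]. Speed limits (rad/s): [2.57, 2.57, 3.14, 3.14, 3.14, 3.14].

## Interface

Orientations are given as a unit quaternion [w, x, y, z].
In Python, from rig import manip gives the robot as it stands.
- The arm moves only by the tool carry_out, never from a script. Its arguments are lists of equal length, an entry for each row: "delta_pos": the shift along the tool's x, y, z scaled (see below), a list of three; "turn": the turn, a rotation vector about the tool's x, y, z scaled (see below), a list of three; "claw": the closure, from -1 (fully open) to 1 (shut). A call has 1 to 12 rows; each row is the pose to reach, as a shift and turn from the pose commanded when the call began, along the tool's axes at that moment; what a row does not reach only later rows make up. The controller multiplies each number of a shift by 400 mm and each number of a turn by 30 degrees. A row lasts 1/10 s, in which the tool goes at most 50 mm and 8.59 degrees, less where a joint would pass 70% of its speed; a pose out of reach is approached as far as the arm can. A call with a number of a shift or a turn outside -1 to 1 is refused whole. A call with a gripper value outside its range is refused whole. The fingers move at their own pace and stop on an object; "force" is the grip in N (left out, the last holds). Time passes only in rows, so rows that repeat a pose let the fingers close. It gives the time, the measured TCP pose, the force, the opening and the grip force at its end, in the units of the state.
- manip.get_state(): the state, without advancing time (a new reading comes with each control period).
- manip.get_image(name): name is "scene" or "side" or "wrist"; returns a dict with "image" (400x640x3 uint8, red, green, blue), "z_map" (400x640 float32, m along the optical axis (not along the pixel's ray), 0 where there is no reading), "fx", "fy", "cx", "cy" (pixels), "world_to_cam" (4x4, takes a point from world to camera coordinates). Camera axes: x right, y down, z forward; pixel columns grow to the right and rows downward; lengths in m; the calibration is good to about 2 mm. The wrist camera is an equidistant fisheye: a pixel r from the principal point sees the ray r / f radians off the axis. A picture is of the moment at which its call begins.
- manip.sign_off(): hands the job in; it is judged then, once.
Trained networks look in the newest picture that a camera, given by its name, has taken for a name from the list of things; names that differ only in an ending like _2 or _b are one class to them, and where a whole thing is asked for, a point or a joint stands for the part that bears it (a point fixed in the world has none). Each returns a list of dicts, best first, with "score" (0 to 1); they miss things now and then, are a little off and sometimes report something else, mostly with a low value. They report only what shows in the picture. A call takes as long as a camera call.
- manip.spot_in(camera, query): "point" ([x, y, z] in m, in world coordinates, good to about 4 mm: the middle of the surface that is visible of it).
- manip.place_of(camera, query): "point" ([x, y, z] in m, in world coordinates, good to about 4 mm: a listed point, or the origin of a listed thing).
The state is a dict: "clock": time; "qpos": joint angles; "qd": joint speeds; "effort": joint torques, N m; "position": TCP position; "ee_rot": TCP orientation; "contact_force": force on the tool from outside, world axes, zero at the start; "moment": the same for the moment, N m; "width": finger opening in m; "gripper_force": force on a finger pad.
Only numpy, scipy, OpenCV 4.12 (cv2) and the standard library are available. Lean on these libraries where they do the work, as an engineer would, in place of code of your own. Each camera call takes 0.05 s, during which the arm holds its last target. There are 200 camera calls.

## Task

On the plywood register board, roll the knurled steel wheel under a fingertip until the sliding bar has moved towards the fence and its black pointer stands on the red band of the white gauge clip, then take the finger away. Drive the bar only by the wheel: do not push or pinch the bar itself, do not shift the gauge clip, and leave the ink bottles, comb, cup and brush standing or lying where they are.

Things in the scene. Friction and masses are not known exactly. Their poses are not given: they have to be found in the camera images.
- register_board: plywood board, 340 (its x) by 220 (its y) by 12 mm thick, screwed down; origin at the centre of its underside, x points from the wheel towards the fence (roughly away from the robot), z up. The aluminium fence crosses the far end, front face at x = 120 mm, top at z = 28 mm
- wheel_centre (a point): centre of the knurled wheel, on its level axle (along board y), at board x = -95, y = 0, z = 52 mm; axes as the board's. Blue cheek plates of 33 mm radius cover both sides of the wheel (assembly 44 mm wide), so its rim stands 4.5 mm proud of them and is free to touch over the upper half
- wheel_top (a point): middle of the highest line of the wheel, 89.5 mm above the table (does not turn). Stroking here towards the fence (board +x) drives the bar the same way, 10 mm for each radian or about 37 mm of rim; rolling back takes it back. It needs 2 to 3 N along the rim and stays where it is left: press down with 5 to 15 N; a long travel takes several strokes, the finger lifted between them
- wheel: the knurled steel wheel, 75 mm diameter over the knurls (36 ridges 1.5 mm high, three of them yellow), 30 mm wide; origin on the axle; it turns about board y. Beside it runs the brass rack rod of the bar, 8 mm wide, at board y = -30 mm, top at z = 68 mm
- lay_bar: sliding aluminium bar across the board, 20 mm (x) by 146 mm (y), top at z = 31 mm; origin on the board's middle line at its front face (the face towards the fence), at the level of the board's underside. At the start, its end of travel, it is at board x = -12 mm; it can travel 100 mm towards the fence. To be moved by the wheel only
- pointer (a point): middle of the black pointer, a 4 mm wide tongue on the +y end of the bar that points along board +y over the gauge clip, 29 mm above the table; moves with the bar; axes as the board's
- red_band (a point): middle of the red band (8 mm wide along board x, running along y) on top of the white gauge clip (44 by 34 mm, top 27 mm above the table) on the rail at board y = 92 mm; axes as the board's. At the start it lies 25 to 50 mm ahead of the pointer along board x. Not to be shifted
- ink_red: squeeze bottle of red ink, 34 mm across and 90 mm tall, standing on the board beside the wheel, on its +y side; origin at the centre of its underside. Loose bystander, leave alone
- ink_blue: squeeze bottle of blue ink, 34 mm across and 90 mm tall, standing on the table to the right; origin at the centre of its underside. Loose bystander, leave alone
- ink_green: squeeze bottle of green ink, 34 mm across and 90 mm tall, standing on the table to the right; origin at the centre of its underside. Loose bystander, leave alone
- ink_orange: squeeze bottle of orange ink, 34 mm across and 90 mm tall, standing on the table to the right; origin at the centre of its underside. Loose bystander, leave alone
- comb: small wooden marbling comb with steel pins, 110 by 32 by 10 mm, lying on the board beside the wheel on its -y side; origin under its middle. Loose bystander, leave alone
- cup: white plastic cup, 90 mm across, 110 mm tall, standing on the table to the left; origin at the centre of its underside. Loose bystander, leave alone
- brush: brush lying on the table to the right; loose bystander, leave alone

How it is judged:
On the way:
1. a finger on the wheel rolls the pointer to within 15 mm of the middle of the red band (contact force between the fingers and wheel above 0.3 N and x of pointer in the frame of red_band above -0.015 m).
At the end, for the whole second after the job is handed in: The pointer's middle is within 4 mm of the middle of the red band along the board's x (on the 8 mm band), the bar is at rest, the gauge clip is within 3 mm of its start and every loose bystander within 15 mm of its start (x of pointer in the frame of red_band between -0.004 and 0.004 m and linear speed of lay_bar below 0.003 m/s and distance of red_band from where it was at the start of the episode below 0.003 m and distance of each of ink_red, ink_blue, ink_green, ink_orange, comb, cup, brush from where it was at the start of the episode below 0.015 m); the robot touches nothing.
It fails at once if the bar was pushed directly instead of by the wheel (over 1.5 N) (contact force between any of the fingers, the arm and lay_bar above 1.5 N).
It fails at once if the gauge clip was shifted by more than 3 mm (distance of red_band from where it was at the start of the episode above 0.003 m).
It fails at once if a bystander was moved, lifted or knocked over (over 15 mm or 0.4 rad) (distance of any of ink_red, ink_blue, ink_green, ink_orange, comb, cup, brush from where it was at the start of the episode above 0.015 m or angle between any of ink_red, ink_blue, ink_green, ink_orange, comb, cup's own z axis and vertical above 0.4 rad).
It also fails if it takes over 54 s, if anything falls off the work surface, if the arm or the gripper's body presses on something with over 40 N, if the wrist force passes 120 N, or if a joint passes its speed limit or range.

## Working session

There is one attempt and no reset: what is moved stays moved. The work goes in short steps, Python scripts to look and compute and a tool call to move; the robot and the scene stay as the last step left them, time stands still between calls to the robot, and variables do not carry over. Pictures are saved under pics/ and viewed, at most 10 in all, crops included, and the job is handed in when it is done.

Besides the shell and the picture viewer there is one more tool, called after ">>>" by a JSON object that holds its "api" and its "payload", one argument or row to a line. carry_out: Moves the arm, as the interface text tells. Shifts and turns lie within -1 to 1; 1 stands for 400 mm of shift or 30 degrees of turn. Its arguments: {"type":"object","properties":{"delta_pos":{"type":"array","items":{"type":"array","items":{"type":"number","minimum":-1,"maximum":1}}},"turn":{"type":"array","items":{"type":"array","items":{"type":"number","minimum":-1,"maximum":1}}},"claw":{"type":"array","items":{"type":"number"}},"force":{"type":"number"}},"required":["delta_pos","turn","claw"]}

```bash
mkdir -p pics
cat > h.py <<'E'
import numpy as np, cv2
from rig import manip
def snap(c,n):
    d=manip.get_image(c); cv2.imwrite(f'pics/{n}.png',cv2.cvtColor(d['image'],cv2.COLOR_RGB2BGR)); return d
E
python3 - <<'E'
from h import *
np.set_printoptions(precision=4,suppress=True)
s=manip.get_state(); print(s)
a=snap('scene','s0'); b=snap('side','d0')
import cv2
i=np.vstack([cv2.imread('pics/s0.png'),cv2.imread('pics/d0.png')]); cv2.imwrite('pics/both.png',cv2.resize(i,(480,600)))
for c in('scene','side'):
  for q in('wheel_centre','wheel_top','register_board','pointer','red_band','lay_bar','ink_red','comb','cup','ink_blue'):
    r=manip.place_of(c,q)
    print(c,q,[(np.round(x['point'],4).tolist(),round(x['score'],2)) for x in r[:2]])
print(manip.get_state()['clock'])
E
```

```text
{'clock': 0.0, 'qpos': array([ 1.229 ,  0.2766,  1.5062,  0.    ,  1.3607, -0.121 ]), 'qd': array([ 0.0011, -0.0001, -0.0012, -0.    ,  0.0009, -0.0007]), 'effort': array([ -0.0003, -41.6773, -24.5812,  -0.0005,   0.011 ,   0.    ]), 'position': array([0.1257, 0.5605, 0.2304]), 'ee_rot': array([-0.0002,  0.1102,  0.9939, -0.0009]), 'contact_force': array([-0.278 ,  0.2092,  0.0997]), 'moment': array([-0.0198, -0.0319, -0.0546]), 'gripper_force': 0.0, 'width': 0.08548296911697321}
scene wheel_centre [([0.5167, -0.066, 0.0508], 0.66)]
scene wheel_top [([0.513, -0.0689, 0.0934], 0.68)]
scene register_board [([0.6051, -0.0451, -0.0025], 0.97)]
scene pointer [([0.5686, 0.0415, 0.0334], 0.85)]
scene red_band [([0.5978, 0.0481, 0.0262], 0.44)]
scene lay_bar [([0.5902, -0.0517, -0.001], 0.78)]
scene ink_red [([0.4533, -0.0013, 0.0152], 0.57)]
scene comb [([0.5287, -0.146, 0.0127], 0.56), ([0.5157, -0.0688, 0.049], 0.56)]
scene cup [([0.3085, 0.4146, 0.0025], 0.89)]
scene ink_blue [([0.707, -0.3799, -0.0032], 0.61), ([0.5922, -0.0502, -0.0002], 0.56)]
side wheel_centre [([0.5111, -0.0695, 0.0509], 0.83), ([0.7027, -0.3831, -0.0012], 0.58)]
side wheel_top [([0.5153, -0.0721, 0.0912], 0.63), ([0.3078, 0.4161, 0.0053], 0.33)]
side register_board [([0.6024, -0.0463, 0.0032], 0.71), ([0.4638, -0.3984, 0.0029], 0.43)]
side pointer [([0.5722, 0.0414, 0.0295], 0.68), ([0.38, -0.3865, 0.0001], 0.27)]
side red_band [([0.6032, 0.0448, 0.0291], 0.69)]
side lay_bar [([0.5912, -0.048, 0.0023], 0.76)]
side ink_red [([0.4547, -0.0025, 0.0131], 0.74)]
side comb [([0.5311, -0.1453, 0.0115], 0.83)]
side cup [([0.309, 0.4156, 0.0053], 0.7)]
side ink_blue [([0.7028, -0.3849, -0.0005], 0.56)]
1.1
```

View picture.

View pics/both.png

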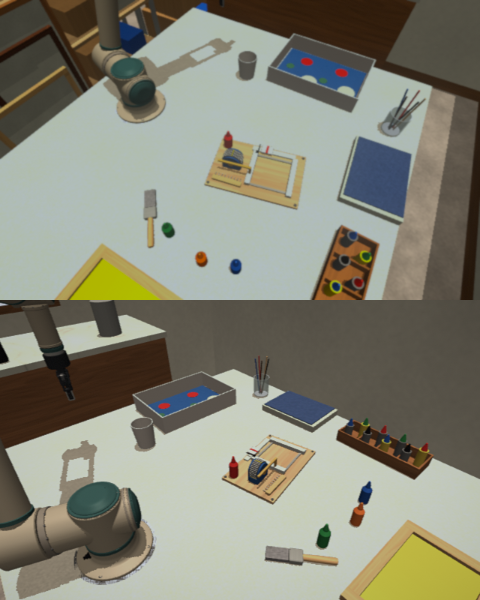

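Run:
```python
from h import *
from scipy.optimize import least_squares
# board-frame fit: x,y,yaw, plus pointer/band offsets
P={'w':(np.array([[.5167,-.066],[.5111,-.0695],[.513,-.0689],[.5153,-.0721]]),(-.095,0)),
'b':(np.array([[.6051,-.0451],[.6024,-.0463]]),(0,0)),'l':(np.array([[.5902,-.0517],[.5912,-.048]]),(-.012,0))}
ptr=np.array([[.5686,.0415],[.5722,.0414]]);band=np.array([[.5978,.0481],[.6032,.0448]])
def R(t):return np.array([[np.cos(t),-np.sin(t)],[np.sin(t),np.cos(t)]])
def f(p):
  r=[(p[:2]+R(p[2])@np.array(l)-m).ravel() for M,l in P.values() for m in M]
  r+=[[( (b-p[:2])@R(p[2]))[1]-.092] for b in band]
  return np.concatenate(r)
p=least_squares(f,[.6,-.045,.2]).x
print(p,np.degrees(p[2]),'wheel',p[:2]+R(p[2])@[-.095,0])
print('ptr',(ptr-p[:2])@R(p[2]),'band',(band-p[:2])@R(p[2]),'ink',(np.array([.454,-.002])-p[:2])@R(p[2]))
```

```text
[ 0.60468173 -0.04646126  0.24377873] 13.967492178058311 wheel [ 0.51249061 -0.06939154]
ptr [[-0.01378357  0.0940696 ]
 [-0.01031415  0.09310362]] band [[0.01614612 0.09342641]
 [0.02058993 0.08892058]] ink [-0.13549482  0.07951692]
```

The pictures show the board mid-table (top view about pixel (257,172)), with the wheel near the red bottle and fence on the far side. The network points agree with a 14° board yaw. I'll move above the wheel with the fingers shut.

>>> {"api": "carry_out", "payload": {
  "delta_pos": [
    [-0.975,-1.0,0],
    [-0.975,-1.0,0],
    [-0.975,-1.0,0],
    [-0.975,-1.0,0],
    [-0.975,-1.0,0],
    [-0.975,-1.0,0],
    [-0.975,-1.0,0],
    [-0.975,-1.0,0],
    [-0.975,-1.0,0],
    [-0.975,-1.0,0],
    [-0.975,-1.0,0],
    [-0.975,-1.0,0]
  ],
  "turn": [
    [0,0,-0.89],
    [0,0,-0.89],
    [0,0,-0.89],
    [0,0,-0.89],
    [0,0,-0.89],
    [0,0,-0.89],
    [0,0,-0.89],
    [0,0,-0.89],
    [0,0,-0.89],
    [0,0,-0.89],
    [0,0,-0.89],
    [0,0,-0.89]
  ],
  "claw": [1,1,1,1,1,1,1,1,1,1,1,1],
  "force": 40
}}

```text
clock: 2.3
position: [0.4214, 0.0815, 0.2316]
ee_rot: [0.001, -0.12, 0.993, -0.001]
contact_force: [0.2, 0.3, -0.1]
width: 0.0002
gripper_force: 0.0
```

```bash
cat >> h.py <<'E'
from scipy.spatial.transform import Rotation as Ro
W=np.array([.5125,-.0694,.052]); yaw=.2438
Rb=Ro.from_euler('z',yaw).as_matrix()
def tool(s): q=s['ee_rot']; return Ro.from_quat(q[[1,2,3,0]]).as_matrix()
def rep():
    s=manip.get_state(); T=tool(s)
    print('t',round(s['clock'],2),'tcp in wheel frame mm',np.round(Rb.T@(s['position']-W)*1e3,1),'F board',np.round(Rb.T@s['contact_force'],1),'w',round(s['width'],4),'q',np.round(s['qpos'],2))
    print('tool axes in board (cols)\n',np.round(Rb.T@T,3)); return s,T
E
python3 - <<'E'
from h import *
s,T=rep()
t=W+Rb@[-.018,0,.075]
print('to (-18,0,75):',np.round(T.T@(t-s['position'])/.4,4))
d=Ro.from_matrix(T.T@Rb@np.array([[-1,0,0],[0,1,0],[0,0,-1.]])).as_rotvec(degrees=True)/30
print('turn',np.round(d,3))
E
```

```text
t 2.3 tcp in wheel frame mm [-52.  168.4 179.6] F board [ 0.3  0.2 -0.1] w 0.0002 q [ 0.03  0.05  1.79 -0.    1.3  -1.78]
tool axes in board (cols)
 [[-1.     0.003  0.002]
 [ 0.003  1.    -0.002]
 [-0.002 -0.002 -1.   ]]
to (-18,0,75): [-0.0858 -0.4201  0.2626]
turn [-0.004  0.004 -0.006]
```

>>> {"api": "carry_out", "payload": {
  "delta_pos": [
    [-0.086,-0.12,0.0],
    [-0.086,-0.24,0.06],
    [-0.086,-0.36,0.14],
    [-0.086,-0.42,0.22],
    [-0.086,-0.42,0.26],
    [-0.086,-0.42,0.26]
  ],
  "turn": [
    [0,0,0],
    [0,0,0],
    [0,0,0],
    [0,0,0],
    [0,0,0],
    [0,0,0]
  ],
  "claw": [1,1,1,1,1,1]
}}

```text
clock: 2.9
position: [0.4909, -0.07, 0.1243]
ee_rot: [-0.003, -0.121, 0.993, 0.001]
contact_force: [-0.5, 0.6, 0.2]
width: -0.0003
gripper_force: 0.0
```

Run:
```python
from h import *
rep()
d=snap('wrist','w1'); print({k:d[k] for k in('fx','fy','cx','cy')}); 
e=snap('side','d1')
Mc=e['world_to_cam']
c=Mc@np.r_[W,1]; u=e['fx']*c[0]/c[2]+e['cx'];v=e['fy']*c[1]/c[2]+e['cy'];print(u,v,c[2])
i=cv2.imread('pics/d1.png'); u,v=int(u),int(v); k=cv2.resize(i[max(0,v-60):v+60,max(0,u-70):u+110],None,fx=4,fy=4,interpolation=cv2.INTER_CUBIC)
w=cv2.imread('pics/w1.png')
cv2.imwrite('pics/k1.png',k); 
for cam in('side','wrist','scene'):
  if cam=='scene': manip.get_image('scene')
  for q in('pointer','red_band','wheel_centre','wheel_top'):
    print(cam,q,[(np.round((Rb.T@(np.array(x['point'])-W))*1e3,1).tolist(),round(x['score'],2)) for x in manip.place_of(cam,q)[:1]])
```

```text
t 2.9 tcp in wheel frame mm [-21.1   4.7  72.3] F board [-0.3  0.7  0.2] w -0.0003 q [-0.28  0.25  1.83  0.    1.07 -2.1 ]
tool axes in board (cols)
 [[-1.     0.001 -0.006]
 [ 0.001  1.     0.004]
 [ 0.006  0.004 -1.   ]]
{'fx': 309.70691628693146, 'fy': 309.70691628693146, 'cx': 314.52859000725357, 'cy': 195.7912278939907}
343.4076168114995 224.99805412862474 1.066820182882228
side pointer [([84.2, 94.1, -22.8], 0.9)]
side red_band []
side wheel_centre [([-0.7, 0.4, 0.8], 0.96)]
side wheel_top [([0.5, -2.3, 38.7], 0.82)]
wrist pointer []
wrist red_band [([115.2, 93.8, -28.4], 0.59)]
wrist wheel_centre [([-1.3, -2.5, -0.9], 0.59)]
wrist wheel_top [([0.1, -0.1, 41.4], 0.73)]
scene pointer [([81.8, 91.0, -19.6], 0.59)]
scene red_band [([110.7, 90.5, -27.0], 0.75)]
scene wheel_centre [([5.8, 0.1, -2.5], 0.77)]
scene wheel_top [([4.1, 0.1, 39.4], 0.82)]
```

View pics/k1.png

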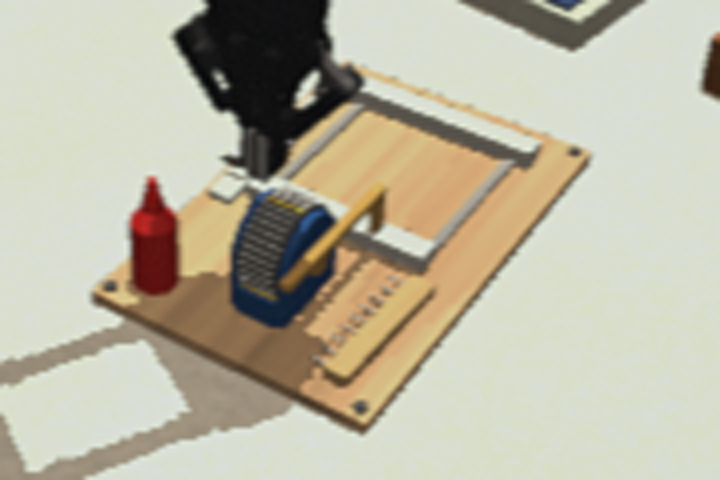

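View pics/w1.png

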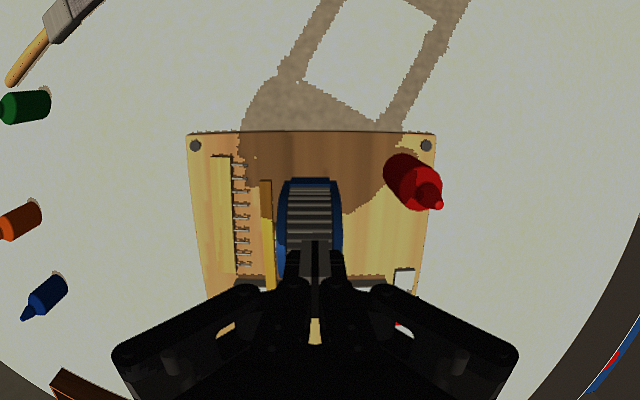

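The side crop and wrist view show the shut fingers above the wheel, centred across it (wrist pixel (315,240)), and clear of the red bottle. Now I'll come down gently.

>>> {"api": "carry_out", "payload": {
  "delta_pos": [
    [-0.008,-0.005,0.05],
    [-0.008,-0.005,0.08],
    [-0.008,-0.005,0.08]
  ],
  "turn": [
    [0,0,0],
    [0,0,0],
    [0,0,0]
  ],
  "claw": [1,1,1]
}}

```text
clock: 3.95
position: [0.4949, -0.07, 0.0935]
ee_rot: [-0.002, -0.122, 0.992, 0.001]
contact_force: [-0.6, 0.5, 0.1]
width: -0.0005
gripper_force: 0.0
```

```bash
python3 -c "
from h import *
rep()"
```

```text
t 3.95 tcp in wheel frame mm [-17.2   3.7  41.5] F board [-0.5  0.6  0.1] w -0.0005 q [-0.28  0.29  1.87  0.    0.99 -2.1 ]
tool axes in board (cols)
 [[-1.    -0.001 -0.004]
 [-0.001  1.     0.002]
 [ 0.004  0.002 -1.   ]]
```

>>> {"api": "carry_out", "payload": {
  "delta_pos": [
    [0,-0.008,0.008],
    [0,-0.008,0.014],
    [0,-0.008,0.014]
  ],
  "turn": [
    [0,0,0],
    [0,0,0],
    [0,0,0]
  ],
  "claw": [1,1,1]
}}

```text
clock: 4.25
position: [0.4975, -0.0737, 0.0898]
ee_rot: [0.0, -0.122, 0.993, 0.0]
contact_force: [0.7, 0.1, 0.1]
width: 0.0003
gripper_force: 0.0
```

```bash
python3 -c "
from h import *
rep()"
```

```text
t 4.25 tcp in wheel frame mm [-15.6  -0.5  37.8] F board [ 0.7 -0.1  0.1] w 0.0003 q [-0.29  0.29  1.87  0.    0.98 -2.1 ]
tool axes in board (cols)
 [[-1.    -0.001  0.   ]
 [-0.001  1.     0.   ]
 [-0.     0.    -1.   ]]
```

>>> {"api": "carry_out", "payload": {
  "delta_pos": [
    [0,0,0.006],
    [0,0,0.006]
  ],
  "turn": [
    [0,0,0],
    [0,0,0]
  ],
  "claw": [1,1]
}}

```text
clock: 4.45
position: [0.4977, -0.0737, 0.0877]
ee_rot: [0.0, -0.122, 0.992, -0.0]
contact_force: [-0.3, -0.2, 1.6]
width: 0.0
gripper_force: 0.6
```

```bash
python3 -c "
from h import *
rep()"
```

```text
t 4.45 tcp in wheel frame mm [-15.4  -0.6  35.7] F board [-0.3 -0.2  1.6] w 0.0 q [-0.29  0.3   1.87 -0.    0.97 -2.1 ]
tool axes in board (cols)
 [[-1.    -0.001  0.001]
 [-0.001  1.    -0.001]
 [-0.001 -0.001 -1.   ]]
```

>>> {"api": "carry_out", "payload": {
  "delta_pos": [
    [0,0,0.003],
    [-0.01,0,0.002],
    [-0.02,0,0.0],
    [-0.03,0,-0.001]
  ],
  "turn": [
    [0,0,0],
    [0,0,0],
    [0,0,0],
    [0,0,0]
  ],
  "claw": [1,1,1,1]
}}

```text
clock: 4.85
position: [0.5089, -0.071, 0.0891]
ee_rot: [0.0, -0.123, 0.992, -0.001]
contact_force: [-2.3, -0.9, 8.0]
width: -0.0002
gripper_force: 4.4
```

```bash
cat >> h.py <<'E'
def look():
    for cam in('side','scene'):
        manip.get_image(cam)
        for q in('pointer','red_band','lay_bar'):
            print(cam,q,[(np.round((Rb.T@(np.array(x['point'])-W))*1e3,1).tolist(),round(x['score'],2)) for x in manip.place_of(cam,q)[:1]])
E
python3 -c "
from h import *
rep();look()"
```

```text
t 4.85 tcp in wheel frame mm [-3.9 -0.6 37.1] F board [-2.5 -0.3  8. ] w -0.0002 q [-0.27  0.31  1.85 -0.    0.98 -2.09]
tool axes in board (cols)
 [[-1.    -0.002 -0.   ]
 [-0.002  1.    -0.001]
 [ 0.    -0.001 -1.   ]]
side pointer [([85.8, 91.8, -25.2], 0.94)]
side red_band [([93.6, -1.6, -51.6], 0.53)]
side lay_bar [([83.6, 4.3, -50.8], 0.56)]
scene pointer [([114.5, -346.6, -53.5], 0.48)]
scene red_band [([114.0, 94.6, -25.3], 0.51)]
scene lay_bar [([86.4, 1.8, -52.7], 0.76)]
```

>>> {"api": "carry_out", "payload": {
  "delta_pos": [
    [-0.012,0,0.0],
    [-0.024,0,0.001],
    [-0.036,0,0.004],
    [-0.046,0,0.008],
    [-0.046,0,0.006],
    [-0.05,0,-0.03],
    [0.0,0,-0.03],
    [0.038,0,-0.03],
    [0.038,0,-0.015],
    [0.038,0,0.0]
  ],
  "turn": [
    [0,0,0],
    [0,0,0],
    [0,0,0],
    [0,0,0],
    [0,0,0],
    [0,0,0],
    [0,0,0],
    [0,0,0],
    [0,0,0],
    [0,0,0]
  ],
  "claw": [1,1,1,1,1,1,1,1,1,1]
}}

```text
clock: 6.25
position: [0.4942, -0.0743, 0.0873]
ee_rot: [0.0, -0.122, 0.993, 0.0]
contact_force: [0.0, -0.9, 5.6]
width: -0.0002
gripper_force: 3.5
```

```bash
python3 -c "
from h import *
rep();look()"
```

```text
t 6.25 tcp in wheel frame mm [-18.9  -0.4  35.3] F board [-0.2 -0.9  5.6] w -0.0002 q [-0.29  0.29  1.88  0.    0.97 -2.1 ]
tool axes in board (cols)
 [[-1.    -0.001  0.001]
 [-0.001  1.    -0.   ]
 [-0.001 -0.    -1.   ]]
side pointer []
side red_band [([112.8, -351.8, -52.4], 0.21)]
side lay_bar [([92.9, 0.1, -52.7], 0.92)]
scene pointer [([88.9, 93.7, -19.6], 0.76)]
scene red_band [([93.2, 2.4, -51.7], 0.63)]
scene lay_bar [([90.4, 3.3, -49.7], 0.65)]
```

>>> {"api": "carry_out", "payload": {
  "delta_pos": [
    [-0.012,0,0.001],
    [-0.025,0,0.0],
    [-0.038,0,0.0],
    [-0.05,0,0.0],
    [-0.062,0,0.001],
    [-0.074,0,0.004],
    [-0.084,0,0.007],
    [-0.088,0,-0.03],
    [-0.04,0,-0.03],
    [0.0,0,-0.03],
    [0,0,-0.015],
    [0,0,0.0]
  ],
  "turn": [
    [0,0,0],
    [0,0,0],
    [0,0,0],
    [0,0,0],
    [0,0,0],
    [0,0,0],
    [0,0,0],
    [0,0,0],
    [0,0,0],
    [0,0,0],
    [0,0,0],
    [0,0,0]
  ],
  "claw": [1,1,1,1,1,1,1,1,1,1,1,1]
}}

```text
clock: 7.85
position: [0.4954, -0.0743, 0.0872]
ee_rot: [0.001, -0.122, 0.993, -0.0]
contact_force: [0.2, 0.4, 0.7]
width: 0.0
gripper_force: 0.3
```

Run:
```python
from h import *
rep();look()
e=snap('scene','s2')
c=e['world_to_cam']@np.r_[W+Rb@[.1,.09,-.024],1]; u=int(e['fx']*c[0]/c[2]+e['cx']);v=int(e['fy']*c[1]/c[2]+e['cy']); print(u,v)
i=cv2.imread('pics/s2.png'); cv2.imwrite('pics/k2.png',cv2.resize(i[v-20:v+25,u-30:u+30],None,fx=10,fy=10,interpolation=cv2.INTER_CUBIC))
```

```text
t 7.85 tcp in wheel frame mm [-17.8  -0.6  35.2] F board [0.3 0.4 0.7] w 0.0 q [-0.29  0.29  1.88  0.    0.97 -2.1 ]
tool axes in board (cols)
 [[-1.    -0.001  0.002]
 [-0.001  1.    -0.   ]
 [-0.002 -0.    -1.   ]]
side pointer []
side red_band []
side lay_bar [([101.1, -2.3, -50.3], 0.76)]
scene pointer [([100.0, 92.7, -22.5], 0.83)]
scene red_band [([100.3, 1.5, -49.6], 0.36)]
scene lay_bar [([100.2, 0.7, -52.7], 0.91)]
352 198
```

View pics/k2.png

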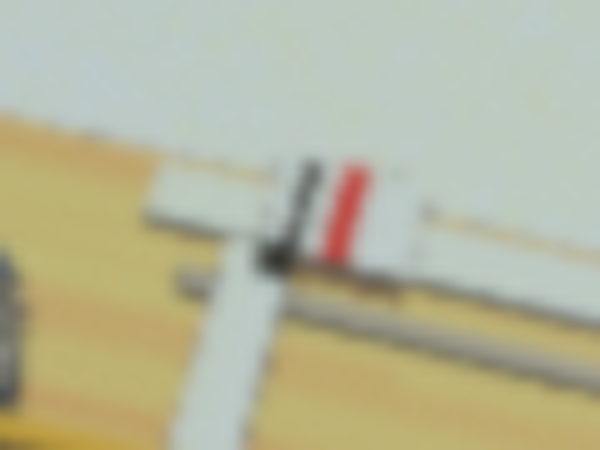

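The crop shows the black pointer (zoomed (302,200)) still short of the red band (350,200) by about 14 mm. I'll measure it exactly from the pixels.

```bash
cat >> h.py <<'E'
def gap(cam='scene'):
    e=manip.get_image(cam); M=np.linalg.inv(e['world_to_cam']); im=e['image'].astype(np.float32)
    # resample the gauge plane in board coords: x from wheel 70..150 mm, y 82..100
    X=np.arange(.07,.15,.00025); out={}
    for nm,z in(('red',.027),('ptr',.029)):
        xs=[]
        for y in np.arange(.084,.101,.002):
            P=(W+np.c_[X,0*X+y,0*X+z-.052]@Rb.T)
            c=np.c_[P,0*X+1]@e['world_to_cam'].T
            u=(e['fx']*c[:,0]/c[:,2]+e['cx']).astype(np.float32);v=(e['fy']*c[:,1]/c[:,2]+e['cy']).astype(np.float32)
            s=cv2.remap(im,u[None],v[None],cv2.INTER_LINEAR)[0]
            w=np.clip(s[:,0]-s[:,1]-45,0,None) if nm=='red' else np.clip(110-s.max(1),0,None)
            xs.append(1e3*(w@X)/w.sum() if w.sum()>50 else np.nan)
        out[nm]=np.array(xs)
    print(cam,'ptr',np.round(out['ptr'],1),'red',np.round(out['red'],1),'gap',np.round(np.nanmedian(out['red'])-np.nanmedian(out['ptr']),2))
E
python3 -c "
from h import *
gap();gap()"
```

```text
scene ptr [nan nan nan nan nan nan nan nan nan] red [111.5 111.6 111.5 111.5 111.6 111.7 111.6 111.6 111.6] gap nan
scene ptr [nan nan nan nan nan nan nan nan nan] red [111.5 111.5 111.5 111.5 111.6 111.7 111.6 111.6 111.6] gap nanh.py:32: RuntimeWarning: All-NaN slice encountered
  print(cam,'ptr',np.round(out['ptr'],1),'red',np.round(out['red'],1),'gap',np.round(np.nanmedian(out['red'])-np.nanmedian(out['ptr']),2))
```

```bash
sed -i "s/np.clip(110-s.max(1),0,None)/np.clip(160-s.max(1),0,None)*(X>.093)*(X<.13)/" h.py
python3 -c "
from h import *
gap()"
```

```text
scene ptr [98.8 99.  99.  98.9 98.8 98.7 98.9 99.2 99.3] red [111.6 111.6 111.5 111.5 111.6 111.7 111.6 111.5 111.6] gap 12.67
```

>>> {"api": "carry_out", "payload": {
  "delta_pos": [
    [-0.012,0,0.002],
    [-0.025,0,0.0],
    [-0.038,0,0.0],
    [-0.05,0,0.0],
    [-0.062,0,0.001],
    [-0.074,0,0.004],
    [-0.084,0,0.007],
    [-0.088,0,-0.03],
    [-0.04,0,-0.03],
    [0.0,0,-0.03],
    [0,0,-0.015],
    [0,0,0.002]
  ],
  "turn": [
    [0,0,0],
    [0,0,0],
    [0,0,0],
    [0,0,0],
    [0,0,0],
    [0,0,0],
    [0,0,0],
    [0,0,0],
    [0,0,0],
    [0,0,0],
    [0,0,0],
    [0,0,0]
  ],
  "claw": [1,1,1,1,1,1,1,1,1,1,1,1]
}}

```text
clock: 9.65
position: [0.4952, -0.0744, 0.0868]
ee_rot: [0.001, -0.122, 0.993, -0.0]
contact_force: [-3.9, -0.4, 22.9]
width: -0.0004
gripper_force: 13.4
```

```bash
python3 -c "
from h import *
rep();gap()"
```

```text
t 9.65 tcp in wheel frame mm [-18.   -0.7  34.8] F board [-3.9  0.6 22.9] w -0.0004 q [-0.29  0.29  1.88  0.    0.97 -2.1 ]
tool axes in board (cols)
 [[-1.    -0.001  0.002]
 [-0.001  1.    -0.001]
 [-0.002 -0.001 -1.   ]]
scene ptr [108.1 108.2 108.1 108.  107.8 107.7 107.7 107.9 108.1] red [112.2 112.3 112.3 112.2 112.2 112.1 112.  112.  112.1] gap 4.18
```

>>> {"api": "carry_out", "payload": {
  "delta_pos": [
    [-0.012,0,-0.001],
    [-0.025,0,-0.002],
    [-0.037,0,-0.002],
    [-0.037,0,-0.002],
    [-0.037,0,-0.03],
    [-0.037,0,-0.06]
  ],
  "turn": [
    [0,0,0],
    [0,0,0],
    [0,0,0],
    [0,0,0],
    [0,0,0],
    [0,0,0]
  ],
  "claw": [1,1,1,1,1,1]
}}

```text
clock: 10.3
position: [0.5091, -0.0705, 0.1107]
ee_rot: [-0.0, -0.122, 0.992, 0.0]
contact_force: [-0.0, 0.0, 0.9]
width: 0.0004
gripper_force: 0.0
```

Run:
```python
from h import *
rep();gap()
e=snap('scene','s3'); u,v=352,198
i=cv2.imread('pics/s3.png'); cv2.imwrite('pics/k3.png',cv2.resize(i[v-20:v+25,u-30:u+30],None,fx=10,fy=10,interpolation=cv2.INTER_CUBIC))
```

```text
t 10.3 tcp in wheel frame mm [-3.6 -0.3 58.7] F board [0.  0.  0.9] w 0.0004 q [-0.27  0.29  1.82  0.    1.04 -2.09]
tool axes in board (cols)
 [[-1.    -0.002 -0.001]
 [-0.002  1.     0.001]
 [ 0.001  0.001 -1.   ]]
scene ptr [112.2 112.1 112.2 112.4 112.5 112.5 112.5 112.3 112.3] red [nan nan nan nan nan nan nan nan nan] gap nanh.py:32: RuntimeWarning: All-NaN slice encountered
  print(cam,'ptr',np.round(out['ptr'],1),'red',np.round(out['red'],1),'gap',np.round(np.nanmedian(out['red'])-np.nanmedian(out['ptr']),2))
```

View pics/k3.png

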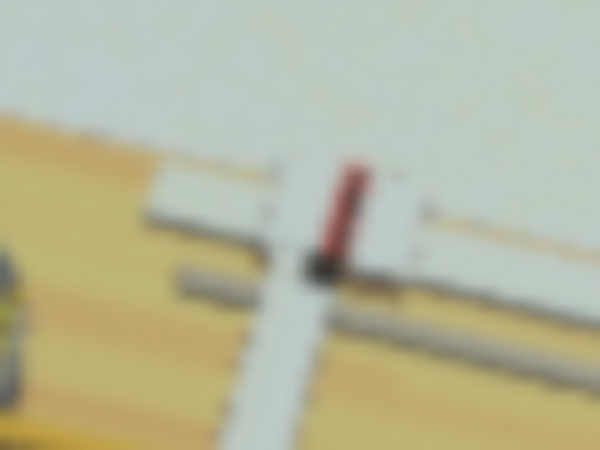

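The crop shows the black pointer in the middle of the red band, near zoomed (348,210). It measures 112.3 against 111.6 mm for the band, and the finger is 21 mm clear of the wheel. I'm handing in.

```bash
python3 -c "
from h import *
print(manip.sign_off())"
```

```text
the job is handed in; nothing more can be done
None
```

The job is handed in: the wheel was rolled under the fingertip until the pointer stood about 0.7 mm from the middle of the red band (limit 4 mm), and the finger was lifted clear; the hand-in returned no verdict.

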